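# Size a stray press pin in the ring rack

## Task

Find the size of the press pin on the round rubber pad with the ring rack: keeping it upright, lower it through the biggest ring until its foot comes out underneath, lift it out, and go on to each next smaller ring until one stops it. The rings float a few millimetres along the row, so feel for each bore with a few newtons and never force it. Then lower the pin, without dropping it, right down onto the base plate in the last ring that let it through and leave it standing there; leave the two pins in the tray and the other things on the bench alone.

Things in the scene. Friction and masses are not known exactly. Their poses are not given: they have to be found in the camera images.
- rack: sizing rack, bolted down: grey base plate 80 x 265 mm, 10 mm thick, two end posts and two dark rails carrying four steel rings, each loose in its slot, in a row along its y axis, biggest at +y, smallest at -y; all tops are level, 60 mm above the bench. Origin: centre of its underside. A pin on too small a ring is stopped at once; keep its force on the rack below 25 N
- ring1 (a point): middle of the slot of the first and biggest ring of the sizing rack, level with the ring's top, 60 mm above the bench; z up. Steel ring, bore 32 mm right through, 41 mm outside, 12 mm tall; it floats: it sits up to 4 mm off this point along the rack's y, and shifts there with about 2 N. The next slot is 52 mm along the rack's -y. The rack's base plate is 50 mm below this point
- ring2 (a point): middle of the slot of the second ring of the sizing rack, level with the ring's top, 60 mm above the bench; z up. Steel ring, bore 27 mm right through, 41 mm outside, 12 mm tall; it floats: it sits up to 4 mm off this point along the rack's y, and shifts there with about 2 N. The next slot is 52 mm along the rack's -y. The rack's base plate is 50 mm below this point
- ring3 (a point): middle of the slot of the third ring of the sizing rack, level with the ring's top, 60 mm above the bench; z up. Steel ring, bore 22 mm right through, 41 mm outside, 12 mm tall; it floats: it sits up to 4 mm off this point along the rack's y, and shifts there with about 2 N. The next slot is 52 mm along the rack's -y. The rack's base plate is 50 mm below this point
- ring4 (a point): middle of the slot of the last and smallest ring of the sizing rack, level with the ring's top, 60 mm above the bench; z up. Steel ring, bore 17 mm right through, 41 mm outside, 12 mm tall; it floats: it sits up to 4 mm off this point along the rack's y, and shifts there with about 2 N. The rack's base plate is 50 mm below this point
- pin_a_mid (a point): steel press pin standing foot down; which of three look-alikes is on the pad varies. 95 mm tall: working part 60 mm tall (pins are 31, 26 and 21 mm thick, 0.40, 0.29 and 0.21 kg; not told which is which), foot edge chamfered 1 mm; above it a centred grip shank 14 mm thick, 35 mm tall, same on all. This point: on the axis, 47.5 mm above the foot, 30 mm below the shank's middle; z up
- pin_b_mid (a point): steel press pin standing foot down; which of three look-alikes is on the pad varies. 95 mm tall: working part 60 mm tall (pins are 31, 26 and 21 mm thick, 0.40, 0.29 and 0.21 kg; not told which is which), foot edge chamfered 1 mm; above it a centred grip shank 14 mm thick, 35 mm tall, same on all. This point: on the axis, 47.5 mm above the foot, 30 mm below the shank's middle; z up
- pin_c_mid (a point): steel press pin standing foot down; which of three look-alikes is on the pad varies. 95 mm tall: working part 60 mm tall (pins are 31, 26 and 21 mm thick, 0.40, 0.29 and 0.21 kg; not told which is which), foot edge chamfered 1 mm; above it a centred grip shank 14 mm thick, 35 mm tall, same on all. This point: on the axis, 47.5 mm above the foot, 30 mm below the shank's middle; z up
- pin_a: the pin of pin_a_mid; origin at the centre of its foot
- pin_b: the pin of pin_b_mid; origin at the centre of its foot
- pin_c: the pin of pin_c_mid; origin at the centre of its foot
- pad_top (a point): centre of the top of the round black rubber pad, 84 mm across, 4 mm thick, fixed to the bench; the pin to be sized stands on it, within 20 mm of this point
- tray_in (a point): centre of the inner floor of the open green plastic tray, 150 x 110 mm outside, 30 mm tall, fixed; the two other pins stand in it
- oil: grey plastic oil bottle, 56 mm across, 140 mm tall, standing; origin under its centre; leave alone
- wrench: steel wrench 180 mm long lying on the bench; leave alone
- bracket: steel angle bracket, 60 x 90 mm, 56 mm tall, lying on the bench; leave alone

How it is judged:
By the outcome, as a careful person would: the job done as asked, in the order asked, and still so for the second after the job is handed in, with the robot touching nothing.
It also fails if it takes over 72 s, if anything falls off the work surface, if the arm or the gripper's body presses on something with over 40 N, if the wrist force passes 120 N, or if a joint passes its speed limit or range.

## Robot

A 6-joint arm with a two-finger parallel gripper is mounted at the origin on the work surface. World frame = base frame: x ahead of the robot, y to its left, z up, the work surface at z = 0. Lengths are in m, angles in rad, forces in N, time in s.
With the tool pointing down it reaches from about 0.25 to 0.725 m from the base axis. Payload 9.7 kg.
Tool frame: the origin (TCP) lies between the finger pads; the fingertips stand 17 mm ahead of it and the grasp point (between the pads) lies 2 mm behind it; z points along the fingers, y is the direction in which the jaws open and shut (so a half turn about z gives the same grasp; the last joint's range is limited). The gripper opens to 85 mm and grips with 20 to 120 N. Pads are 22 mm wide; open, the fingers measure 114 mm over their backs; the gripper's body (76 mm by 85 mm) begins 54 mm behind the grasp point. The pads swing forward as they close: fully open they stand 13 mm farther back than shut.
Start: joints at [1.279, 0.087, 0.176, 1.66, 0, 1.571], TCP at [0.158, 0.527, 0.248] pointing down, gripper open.
Joint ranges: [-3.13, 3.13], [-0.85, 1.81], [-1.15, 1.24], [-2.2, 2.28], [-1.44, 1.52], [-3.14, 3.14]. Speed limits (rad/s): [2.22, 2.22, 2.57, 3.14, 3.14, 3.14].

## Interface

Orientations are given as [roll, pitch, yaw] about the fixed x, y, z axes, in that order (R = Rz(yaw) Ry(pitch) Rx(roll)).
In Python, from workcell import env, optics gives the robot as it stands. The module is installed in compiled form; this text tells all that it offers.
- The arm moves only by the tool servo_tool, never from a script. Its argument "targets" is a list of rows, each a list of 3 entries, a list of its own where there are three numbers: the closure, from 0 (fully open) to 1 (shut), then the shift along the tool's x, y, z in units of 25 mm (1.0 is 25 mm), then the turn, a rotation vector about the tool's x, y, z in units of 5 degrees (1.0 is 5 degrees). A call has 1 to 12 rows; each row shifts and turns the commanded pose from where the row before left it, along the tool's axes as they then stand; what a row does not reach is not made up. A row lasts 1/10 s, in which the tool goes at most 50 mm and 8.59 degrees, less where a joint would pass 70% of its speed; a pose out of reach is approached as far as the arm can. A call with a number of a shift or a turn outside -1 to 1 is refused whole. A call with a gripper value outside its range is refused whole. The fingers move at their own pace and stop on an object; "squeeze" is the grip in N (left out, the last holds). Time passes only in rows, so rows that do not move let the fingers close. It gives the time, the measured TCP pose, the force and the opening at its end, in the units of the state.
- env.observe(): the state, without advancing time (a new reading comes with each control period).
- optics.get_image(name): name is "side" or "top"; returns (picture, depth): 480x640x3 uint8, blue, green, red; 480x640 float32, m along the optical axis (not along the pixel's ray), 0 where there is no reading.
- optics.get_calibration(name): a dict with "camera_matrix" (3x3 intrinsics, pixels), "cam_to_world" (4x4, takes a point from camera to world coordinates). Camera axes: x right, y down, z forward; pixel columns grow to the right and rows downward; lengths in m; the calibration is good to about 2 mm. A picture is of the moment at which its call begins. get_calibration takes no time and is no camera call.
- env.sign_off(): hands the job in, once; it reports no verdict.
The state is a dict: "clock": time; "joints": joint angles; "joint_vel": joint speeds; "tau": joint torques, N m; "eef_pos": TCP position; "eef_rot": TCP orientation; "contact_force": force on the tool from outside, world axes, zero at the start; "torque": the same for the moment, N m; "width": finger opening in m.
Only numpy, scipy, OpenCV 4.12 (cv2) and the standard library are available. Lean on these libraries where they do the work, as an engineer would, in place of code of your own. Each camera call takes 0.05 s, during which the arm holds its last target.

## Working session

There is one attempt and no reset: what is moved stays moved. The work goes in short steps, Python scripts to look and compute and a tool call to move; the robot and the scene stay as the last step left them, time stands still between calls to the robot, and variables do not carry over. Pictures are saved under pics/ and viewed, and the job is handed in when it is done.

Besides the shell and the picture viewer there is one more tool, called after "Emit:" in YAML: its name, and indented under it one key for each argument. servo_tool: Moves the arm, as the interface text tells. Its arguments: {"type":"object","properties":{"targets":{"type":"array"},"squeeze":{"type":"number"}},"required":["targets"]}

```bash
mkdir -p pics; ls; python3 - <<'E'
from workcell import env, optics
import cv2, numpy as np
print(env.observe())
for n in ("side","top"):
    p,d=optics.get_image(n); cv2.imwrite(f"pics/{n}0.png",p); np.save(f"pics/{n}0_d.npy",d); cv2.imwrite
    c=optics.get_calibration(n); print(n,c)
E
```

```text
pics
{'clock': 0.0, 'joints': array([1.27901645e+00, 8.74697324e-02, 1.75114929e-01, 1.65980745e+00,
       2.72000238e-05, 1.57081965e+00]), 'joint_vel': array([ 9.23273372e-04, -6.96068126e-04,  6.05476515e-04,  1.30508483e-03,
        9.09955316e-05,  1.71234113e-04]), 'tau': array([ 1.22090583e-03, -5.20387459e+01,  4.64803362e+01,  1.64762407e-02,
        1.58083376e-04,  6.51246694e-06]), 'eef_pos': array([0.15814262, 0.52654929, 0.2475679 ]), 'eef_rot': array([-3.14022673e+00, -2.71681415e-05,  2.84978942e+00]), 'contact_force': array([ 0.76681318, -0.03959707, -0.10222447]), 'torque': array([-0.01698002, -0.02196604, -0.04822162]), 'width': 0.08548125981623328}
side {'camera_matrix': array([[473.71265495,   0.        , 320.16480963],
       [  0.        , 473.71265495, 242.00270664],
       [  0.        ,   0.        ,   1.        ]]), 'cam_to_world': array([[ 0.88009337, -0.2459949 ,  0.40610611,  0.11766985],
       [-0.47410019, -0.40886192,  0.77978262, -0.9108026 ],
       [-0.02578122, -0.8788165 , -0.4764629 ,  0.62950882],
       [ 0.        ,  0.        ,  0.        ,  1.        ]])}
top {'camera_matrix': array([[481.24947893,   0.        , 317.1401335 ],
       [  0.        , 481.24947893, 238.31773181],
       [  0.        ,   0.        ,   1.        ]]), 'cam_to_world': array([[ 1.61039400e-02, -9.86019082e-01,  1.65852444e-01,
         3.95713618e-01],
       [-9.99870202e-01, -1.59624721e-02,  2.18596490e-03,
        -1.54671011e-02],
       [ 4.92011921e-04, -1.65866120e-01, -9.86148157e-01,
         1.05241499e+00],
       [ 0.00000000e+00,  0.00000000e+00,  0.00000000e+00,
         1.00000000e+00]])}
```

View pics/side0.png

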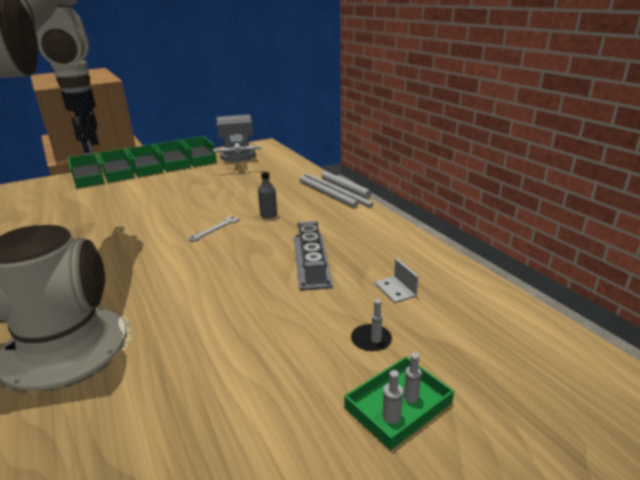

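View pics/top0.png

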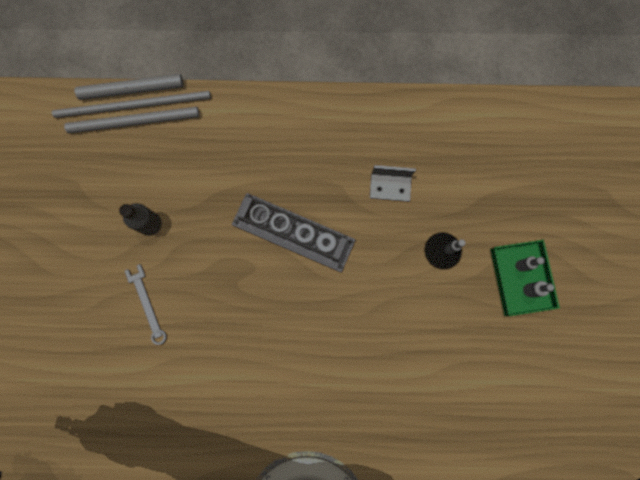

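The side view shows the rack around (312,255), the pad with its pin at (373,335) and the tray at (400,400). In the top view the rings are at about (260,213), (281,223), (305,233) and (326,242), with the pad at (443,250). I'll zoom in next.

```bash
python3 - <<'E'
import cv2, numpy as np
t=cv2.imread("pics/top0.png"); s=cv2.imread("pics/side0.png")
g=lambda a:np.clip((a/255.)**0.6*255,0,255).astype(np.uint8)
cv2.imwrite("pics/c1.png",cv2.resize(g(t[185:280,225:365]),None,fx=5.6,fy=5.6,interpolation=cv2.INTER_CUBIC))
cv2.imwrite("pics/c2.png",cv2.resize(g(t[220:325,415:565]),None,fx=5,fy=5,interpolation=cv2.INTER_CUBIC))
cv2.imwrite("pics/c3.png",cv2.resize(g(s[215:295,285:345]),None,fx=7,fy=7,interpolation=cv2.INTER_CUBIC))
cv2.imwrite("pics/c4.png",cv2.resize(g(s[290:445,340:460]),None,fx=3.8,fy=3.8,interpolation=cv2.INTER_CUBIC))
E
```

```text
(no output)
```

View pics/c1.png

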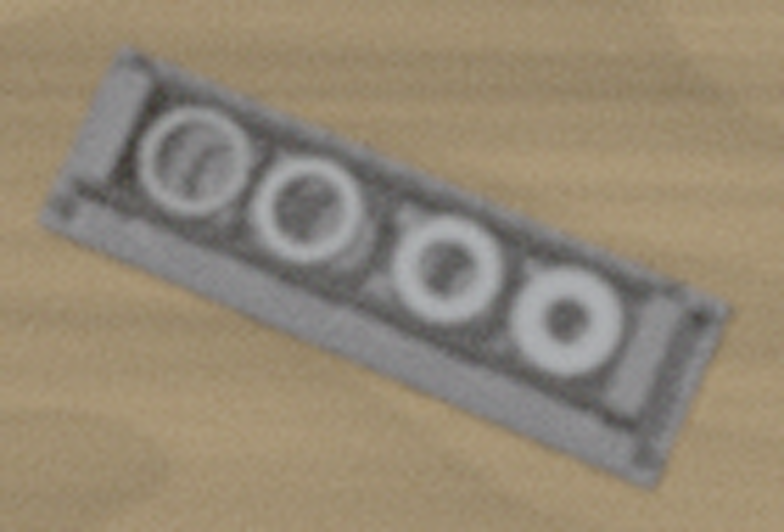

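View pics/c2.png

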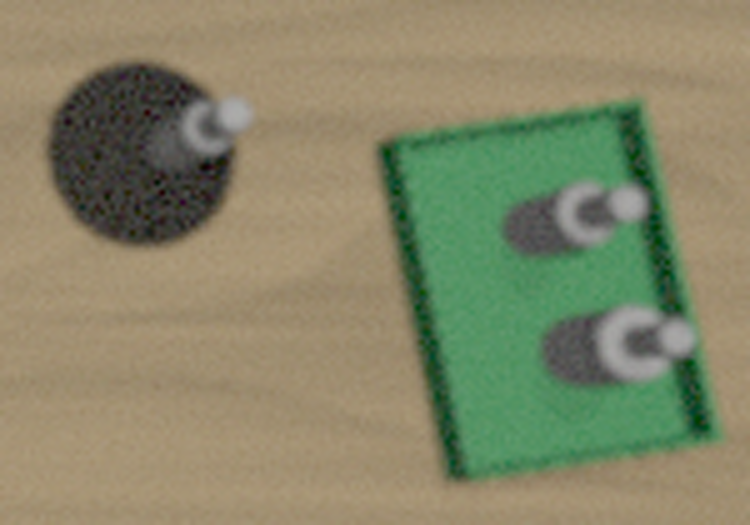

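View pics/c3.png

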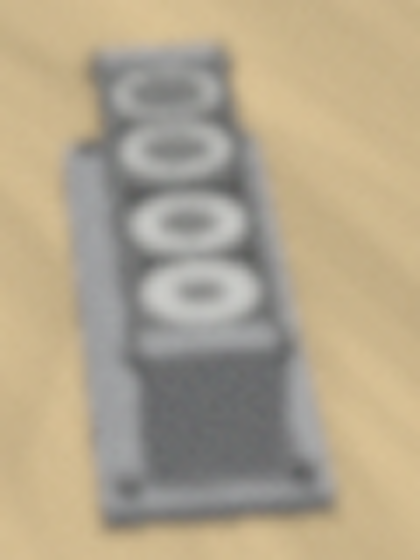

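View pics/c4.png

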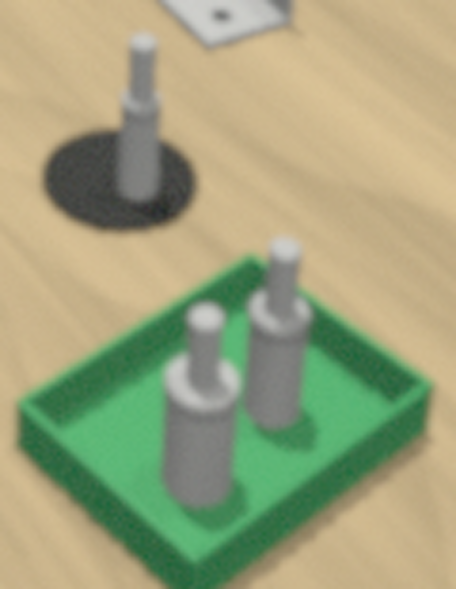

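```bash
cat > h.py <<'E'
import cv2, numpy as np
from workcell import env, optics
def cal(n):
    c=optics.get_calibration(n); return c["camera_matrix"],c["cam_to_world"]
def ray(n,uv,z):
    K,T=cal(n); uv=np.atleast_2d(np.float64(uv))
    d=np.c_[uv,np.ones(len(uv))]@np.linalg.inv(K).T@T[:3,:3].T
    return T[:3,3]+d*((z-T[2,3])/d[:,2])[:,None]
def proj(n,P):
    K,T=cal(n); p=(np.atleast_2d(P)-T[:3,3])@T[:3,:3]@K.T
    return p[:,:2]/p[:,2:]
E
python3 - <<'E'
from h import *
t=cv2.imread("pics/top0.png"); s=cv2.imread("pics/side0.png")
def rings(n,img,roi,z,thr,S=8):
    y0,y1,x0,x1=roi
    g=cv2.cvtColor(img,cv2.COLOR_BGR2GRAY)[y0:y1,x0:x1]
    b=cv2.resize(cv2.GaussianBlur(g,(0,0),0.7),None,fx=S,fy=S,interpolation=cv2.INTER_CUBIC)
    m=(b>thr).astype(np.uint8)
    cs,h=cv2.findContours(m,cv2.RETR_CCOMP,cv2.CHAIN_APPROX_NONE)
    out=[]
    for i,c in enumerate(cs):
        if len(c)<60: continue
        uv=(c[:,0,:]+0.5)/S-0.5+[x0,y0]
        W=ray(n,uv,z)[:,:2]
        A=np.c_[2*W,np.ones(len(W))]; q=np.linalg.lstsq(A,(W**2).sum(1),rcond=None)[0]
        r=np.sqrt(q[2]+q[0]**2+q[1]**2); res=np.std(np.hypot(*(W-q[:2]).T)-r)
        out.append((h[0][i][3]>=0,q[:2].round(4),round(r*1e3,1),round(res*1e3,1),uv.mean(0).round(1)))
    for o in out: print(*o)
for thr in (85,100,115): print("top",thr); rings("top",t,(185,280,225,365),.06,thr)
for thr in (110,130,150): print("side",thr); rings("side",s,(218,270,290,335),.06,thr)
print("pin shank top"); 
for thr in (95,115): rings("top",t,(230,255,445,470),.099,thr)
g=cv2.cvtColor(t,cv2.COLOR_BGR2GRAY); print(g[232:256,445:470])
# pad
m=(g<45).astype(np.uint8); 
n,l,st,ce=cv2.connectedComponentsWithStats(m)
for i in range(1,n):
    if 200<st[i,4]: print(st[i],ce[i],ray("top",ce[i],.004).round(4))
E
```

```text
top 85
False [ 0.5434 -0.0605] 14.3 5.7 [339.6 247.8]
False [ 0.5558 -0.0309] 20.6 0.7 [325.4 241.5]
True [ 0.5558 -0.0312] 7.7 0.3 [325.6 241.6]
False [0.5748 0.0155] 21.4 1.8 [303.  232.2]
True [0.5747 0.0137] 9.5 0.9 [304.3 232.3]
False [0.5234 0.0607] 73.0 28.2 [287.  244.2]
False [0.5959 0.0661] 20.8 0.8 [279.8 222.3]
True [0.5969 0.0674] 12.1 0.8 [279.1 221.6]
False [0.6141 0.1095] 20.2 0.3 [259.3 213.4]
True [0.6156 0.1116] 13.5 1.4 [258.5 212.8]
False [0.5783 0.0344] 142.9 23.6 [294.5 232. ]
True [ 0.6445 -0.0521] 3.1 0.8 [336.  200.4]
True [ 0.6432 -0.0736] 9.4 3.5 [346.2 200.2]
True [0.5768 0.0353] 95.1 32.2 [293.3 231.5]
top 100
False [0.4787 0.0536] 2.7 0.4 [284.1 277.9]
False [0.479  0.0663] 4.2 1.2 [277.7 277.9]
False [0.4649 0.1049] 22.9 6.8 [259.7 277.9]
False [ 0.5402 -0.0473] 64.3 13.2 [331.6 268.8]
False [0.5234 0.1027] 47.2 17.7 [263.  261.7]
True [0.4985 0.0622] 3.1 0.6 [280.3 268.4]
False [ 0.5259 -0.0981] 15.8 2.0 [357.9 256.6]
False [0.5423 0.1525] 3.8 1.0 [237.5 246.7]
False [0.542 0.17 ] 7.4 2.1 [229.1 246.7]
False [ 0.5556 -0.0311] 19.4 0.4 [325.6 241.7]
Tr
[... 4182 characters left out ...]
4  11  22  44  73
   93 106 101 101 102 100  99]
 [ 31  43  35  39  38  37  38  30  30  23  17   9  20   7   8  16  53  77
   97  95 102 102 102 101  98]
 [ 20  31  29  34  28  33  36  23  24  20   2   2   8  12  10  27  57  80
   95 101  99  99 106 100  98]
 [ 14  18  14  26  26  18  23  24  16  21  13  14  28   9  12  31  52  82
   97 103  98  99  99  97 100]
 [ 17  22   8  16  24   9  20  15  18  12  16  14   9  12  25  37  67  86
   95  95  98  96  99  96 101]]
[120 205  42  30 756] [142.18121693 218.70767196] [[0.61   0.3766 0.004 ]]
[425 233  37  36 927] [441.49730313 251.00647249] [[ 0.5482 -0.2871  0.004 ]]
[491 248  17  68 239] [498.81171548 280.92887029] [[ 0.4844 -0.4101  0.004 ]]
```

The pad pin's shank top is at about (0.553,-0.304), and from its thickness it looks like the thinnest pin. The rings lie on a line at 67.4°: r1 (0.614,0.110), r2 (0.596,0.067), r3 (0.5745,0.014), r4 (0.556,-0.031). I'll turn the tool to yaw 67.4° so that tool x runs along the rack's +y and the jaws close across the row.

Emit:
servo_tool:
  targets:
    - [0, [0, 0, 0], [0, 0, 1]]
    - [0, [0, 0, 0], [0, 0, 1]]
    - [0, [0, 0, 0], [0, 0, 1]]
    - [0, [0, 0, 0], [0, 0, 1]]
    - [0, [0, 0, 0], [0, 0, 1]]
    - [0, [0, 0, 0], [0, 0, 1]]
    - [0, [0, 0, 0], [0, 0, 1]]
    - [0, [0, 0, 0], [0, 0, 1]]
    - [0, [0, 0, 0], [0, 0, 1]]
    - [0, [0, 0, 0], [0, 0, 1]]
    - [0, [0, 0, 0], [0, 0, 1]]
    - [0, [0, 0, 0], [0, 0, 1]]
  squeeze: 100

```text
clock: 1.3
eef_pos: [0.1582, 0.5266, 0.2478]
eef_rot: [-3.141, 0.001, 1.799]
contact_force: [-0.9, -1.0, -0.9]
width: 0.0857
```

Emit:
servo_tool:
  targets:
    - [0, [0, 0, 0], [0, 0, 1]]
    - [0, [0, 0, 0], [0, 0, 1]]
    - [0, [0, 0, 0], [0, 0, 1]]
    - [0, [0, 0, 0], [0, 0, 1]]
    - [0, [0, 0, 0], [0, 0, 1]]
    - [0, [0, 0, 0], [0, 0, 1]]
    - [0, [0, 0, 0], [0, 0, 1]]
    - [0, [0, 0, 0], [0, 0, 0.18]]
    - [0, [0, 0, 0], [0, 0, 0]]

```text
clock: 2.2
eef_pos: [0.1849, 0.5171, 0.248]
eef_rot: [-3.121, 0.001, 1.217]
contact_force: [-0.3, 0.4, -0.5]
width: 0.0854
```

```bash
cat >> h.py <<'E'
def rel(p,st=None):
    from scipy.spatial.transform import Rotation as R
    st=st or env.observe(); M=R.from_euler('xyz',st["eef_rot"]).as_matrix()
    return (M.T@(np.array(p)-st["eef_pos"]))/0.025
E
python3 - <<'E'
from h import *
s=env.observe(); print(s["clock"],s["eef_pos"],s["eef_rot"],s["joints"]); print(rel([.5532,-.3037,.2476]))
E
```

```text
2.2 [0.18488987 0.51709141 0.24800453] [-3.12104045e+00  1.12407240e-03  1.21739794e+00] [1.21737533 0.08577452 0.1740399  1.66018625 0.02055218 3.14157004]
[-25.70397962  25.1802277   -0.47249828]
```

Emit:
servo_tool:
  targets:
    - [0, [-1, 1, 0], [0, 0, 0]]
    - [0, [-1, 1, 0], [0, 0, 0]]
    - [0, [-1, 1, 0], [0, 0, 0]]
    - [0, [-1, 1, 0], [0, 0, 0]]
    - [0, [-1, 1, 0], [0, 0, 0]]
    - [0, [-1, 1, 0], [0, 0, 0]]
    - [0, [-1, 1, 0], [0, 0, 0]]
    - [0, [-1, 1, 0], [0, 0, 0]]
    - [0, [-1, 1, 0], [0, 0, 0]]
    - [0, [-1, 1, 0], [0, 0, 0]]
    - [0, [-1, 1, 0], [0, 0, 0]]
    - [0, [-1, 1, 0], [0, 0, 0]]

```text
clock: 3.4
eef_pos: [0.3625, 0.1314, 0.2424]
eef_rot: [-3.121, 0.0, 1.22]
contact_force: [0.8, 0.6, 0.3]
width: 0.0852
```

```bash
python3 - <<'E'
from h import *
s=env.observe(); print(s["clock"],s["eef_pos"],s["eef_rot"],s["joints"]); print(rel([.5532,-.3037,.2476]))
E
```

```text
3.4 [0.36246593 0.13135115 0.24236523] [-3.12140408e+00  3.22413018e-04  1.21965719e+00] [ 0.33890245 -0.28928518 -0.18101673  1.69484065  0.01260229  2.26074176]
[-13.71601174  13.14275423  -0.47038006]
```

Emit:
servo_tool:
  targets:
    - [0, [-1, 1, 0], [-0.24, 0, 0]]
    - [0, [-1, 1, 0], [0, 0, 0.5]]
    - [0, [-1, 1, 0], [0, 0, 0]]
    - [0, [-1, 1, 0], [0, 0, 0]]
    - [0, [-1, 1, 0], [0, 0, 0]]
    - [0, [-1, 1, 0], [0, 0, 0]]
    - [0, [-1, 1, 0], [0, 0, 0]]
    - [0, [-1, 1, 0], [0, 0, 0]]
    - [0, [-1, 1, 0], [0, 0, 0]]
    - [0, [-1, 1, 0], [0, 0, 0]]
    - [0, [-1, 1, 0], [0, 0, 0]]
    - [0, [0, 0, 0], [0, 0, 0]]

```text
clock: 4.6
eef_pos: [0.5138, -0.2287, 0.2405]
eef_rot: [-3.141, 0.001, 1.173]
contact_force: [-0.7, -0.3, -0.7]
width: 0.0854
```

```bash
python3 - <<'E'
from h import *
s=env.observe(); print(s["clock"],s["eef_pos"],s["eef_rot"],s["joints"]); print(rel([.5532,-.3037,.2476]))
E
```

```text
4.6 [ 0.51379987 -0.22874113  0.2405374 ] [-3.14068794e+00  1.16545584e-03  1.17308336e+00] [-4.18286792e-01  1.15077293e-01  1.91327963e-01  1.64792754e+00
 -1.18382083e-03  1.55022355e+00]
[-2.15425477  2.61403773 -0.28235858]
```

Emit:
servo_tool:
  targets:
    - [0, [-1, 1, 0], [0, 0, 0]]
    - [0, [-0.8, 1, 0], [0, 0, 0]]
    - [0, [-0.35, 0.61, 0], [0, 0, 0]]
    - [0, [0, 0, 1], [0, 0, 0]]
    - [0, [0, 0, 1], [0, 0, 0]]
    - [0, [0, 0, 1], [0, 0, 0]]
    - [0, [0, 0, 0.8], [0, 0, 0]]
    - [0, [0, 0, 0], [0, 0, 0]]
    - [0, [0, 0, 0], [0, 0, 0]]

```text
clock: 5.5
eef_pos: [0.5524, -0.3003, 0.1476]
eef_rot: [3.141, 0.001, 1.176]
contact_force: [-0.1, 0.4, -0.4]
width: 0.0852
```

```bash
python3 - <<'E'
from h import *
s=env.observe(); print(s["clock"],s["eef_pos"],s["eef_rot"]); print(rel([.5532,-.3037,.085]))
g=lambda a:np.clip((a/255.)**0.6*255,0,255).astype(np.uint8)
p,d=optics.get_image("side"); cv2.imwrite("pics/s1.png",p)
cv2.imwrite("pics/s1c.png",cv2.resize(g(p[230:360,310:440]),None,fx=4.5,fy=4.5,interpolation=cv2.INTER_CUBIC))
E
```

```text
5.5 [ 0.55239373 -0.30030324  0.14764201] [3.14145302e+00 5.11710055e-04 1.17568647e+00]
[-0.11170624  0.08171382  2.50574948]
```

View pics/s1c.png

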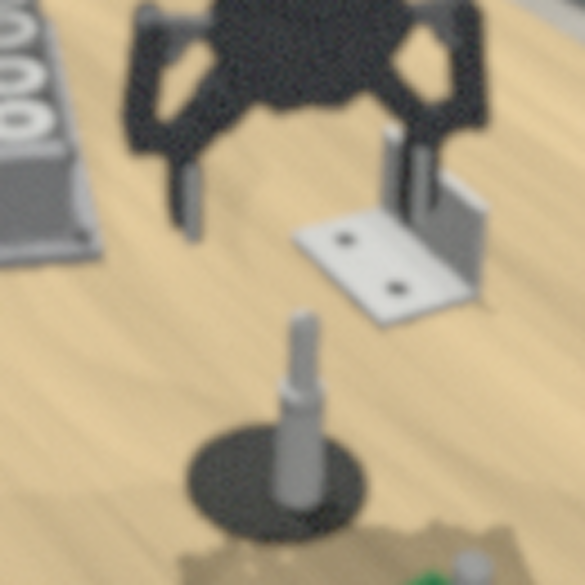

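The pads straddle the shank, which is centred at (304,345) in the crop, and the way down is clear. I'll descend and close.

Emit:
servo_tool:
  targets:
    - [0, [-0.11, 0.08, 0.9], [0, 0, 0]]
    - [0, [0, 0, 0.9], [0, 0, 0]]
    - [0, [0, 0, 0.5], [0, 0, 0]]
    - [0, [0, 0, 0.2], [0, 0, 0]]
    - [0, [0, 0, 0], [0, 0, 0]]
    - [1, [0, 0, 0], [0, 0, 0]]
    - [1, [0, 0, 0], [0, 0, 0]]
    - [1, [0, 0, 0], [0, 0, 0]]
    - [1, [0, 0, 0], [0, 0, 0]]
    - [1, [0, 0, 0], [0, 0, 0]]
    - [1, [0, 0, 0], [0, 0, 0]]
    - [1, [0, 0, 0], [0, 0, 0]]
  squeeze: 90

```text
clock: 6.75
eef_pos: [0.5533, -0.3046, 0.085]
eef_rot: [3.14, 0.001, 1.175]
contact_force: [0.1, 0.3, 3.4]
width: 0.0107
```

```bash
python3 - <<'E'
from h import *
s=env.observe(); print(s["clock"],s["eef_pos"],s["eef_rot"],s["width"],s["contact_force"],s["torque"])
g=lambda a:np.clip((a/255.)**0.6*255,0,255).astype(np.uint8)
p,d=optics.get_image("side")
cv2.imwrite("pics/s2c.png",cv2.resize(g(p[250:360,320:430]),None,fx=5,fy=5,interpolation=cv2.INTER_CUBIC))
E
```

```text
6.75 [ 0.55331422 -0.30456375  0.08502103] [3.14040413e+00 6.47855043e-04 1.17484230e+00] 0.010731536504356968 [0.1422975  0.27655257 3.35765807] [-0.06488146 -0.08064548  0.01323064]
```

View pics/s2c.png

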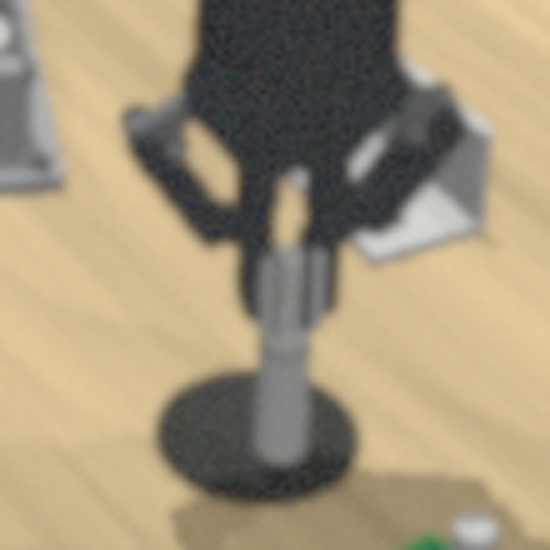

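The pads hold the shank. The width reads 10.7 mm, less than the 14 mm shank, so I'll lift a little and check.

Emit:
servo_tool:
  targets:
    - [1, [0, 0, -0.2], [0, 0, 0]]
    - [1, [0, 0, -0.4], [0, 0, 0]]
    - [1, [0, 0, -0.6], [0, 0, 0]]
    - [1, [0, 0, -0.6], [0, 0, 0]]
    - [1, [0, 0, -0.6], [0, 0, 0]]
    - [1, [0, 0, 0], [0, 0, 0]]
    - [1, [0, 0, 0], [0, 0, 0]]

```text
clock: 7.5
eef_pos: [0.5533, -0.3046, 0.1451]
eef_rot: [3.14, 0.001, 1.175]
contact_force: [0.4, 0.4, -3.2]
width: 0.0108
```

```bash
python3 - <<'E'
from h import *
s=env.observe(); print(s["clock"],s["eef_pos"],s["eef_rot"],s["width"],s["contact_force"],s["torque"])
g=lambda a:np.clip((a/255.)**0.6*255,0,255).astype(np.uint8)
p,d=optics.get_image("side");cv2.imwrite("pics/s3.png",p)
cv2.imwrite("pics/s3c.png",cv2.resize(g(p[220:350,310:440]),None,fx=5,fy=4.5,interpolation=cv2.INTER_CUBIC))
p,d=optics.get_image("top");cv2.imwrite("pics/t3.png",p)
cv2.imwrite("pics/t3c.png",cv2.resize(g(p[190:290,410:520]),None,fx=5,fy=5,interpolation=cv2.INTER_CUBIC))
E
```

```text
7.5 [ 0.55332813 -0.30455311  0.14509542] [3.14022556e+00 6.91126105e-04 1.17482867e+00] 0.01076234380204932 [ 0.41680274  0.40299189 -3.21798557] [-0.03753782  0.01567131 -0.02144363]
```

View pics/s3c.png

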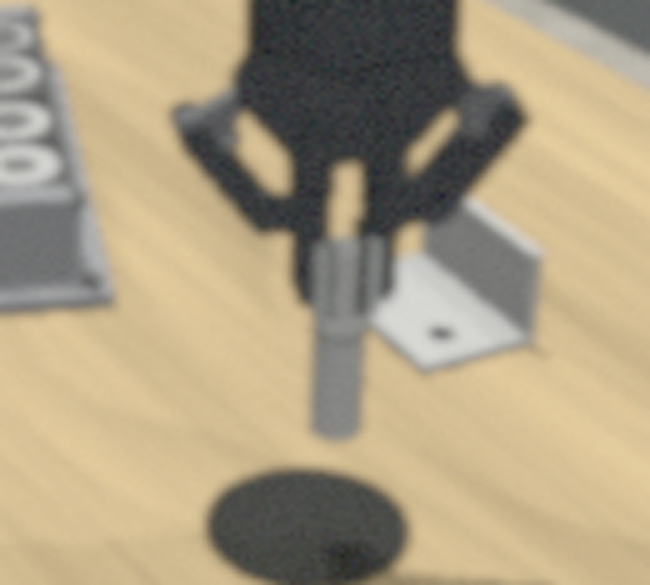

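View pics/t3c.png

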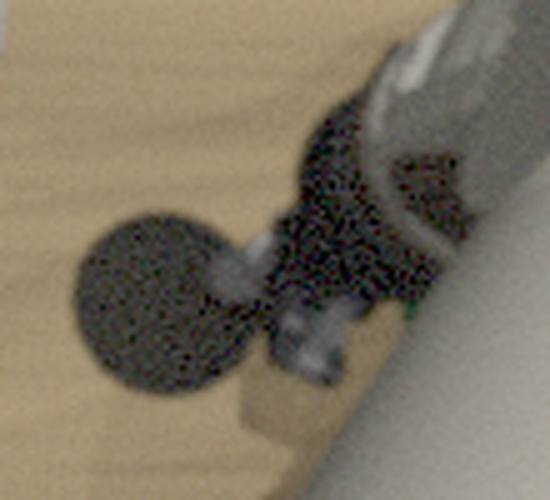

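The pin is lifted, upright and held, with Fz about -3 N. I'll carry it over ring 1 at z=0.19.

Emit:
servo_tool:
  targets:
    - [1, [0, 0, -0.9], [0, 0, 0]]
    - [1, [0.6, -0.2, -0.9], [0, 0, 0]]
    - [1, [1, -0.3, 0], [0, 0, 0]]
    - [1, [1, -0.3, 0], [0, 0, 0]]
    - [1, [1, -0.3, 0], [0, 0, 0]]
    - [1, [1, -0.3, 0], [0, 0, 0]]
    - [1, [1, -0.3, 0], [0, 0, 0]]
    - [1, [1, -0.3, 0], [0, 0, 0]]
    - [1, [1, -0.3, 0], [0, 0, 0]]
    - [1, [1, -0.3, 0], [0, 0, 0]]
    - [1, [1, -0.3, 0], [0, 0, 0]]
    - [1, [1, -0.3, 0], [0, 0, 0]]

```text
clock: 8.8
eef_pos: [0.5811, -0.0279, 0.1885]
eef_rot: [-3.141, 0.001, 1.175]
contact_force: [1.6, -0.7, -1.6]
width: 0.0107
```

Emit:
servo_tool:
  targets:
    - [1, [1, -0.3, 0], [0, 0, 0]]
    - [1, [1, -0.3, 0], [0, 0, 0]]
    - [1, [1, -0.2, 0], [0, 0, 0]]
    - [1, [0.8, -0.1, 0], [0, 0, 0]]
    - [1, [0.6, 0, 0], [0, 0, 0]]
    - [1, [0, 0, 0], [0, 0, 0]]
    - [1, [0, 0, 0], [0, 0, 0]]
    - [1, [0, 0, 0], [0, 0, 0]]

```text
clock: 9.6
eef_pos: [0.603, 0.0804, 0.1891]
eef_rot: [3.142, 0.001, 1.174]
contact_force: [-1.0, -0.1, -1.5]
width: 0.0109
```

```bash
python3 - <<'E'
from h import *
s=env.observe(); print(s["clock"],s["eef_pos"],s["eef_rot"],s["contact_force"],s["width"]);print(rel([.6143,.1088,.145]))
E
```

```text
9.6 [0.6029907  0.08037135 0.18912452] [3.1415434e+00 1.0263777e-03 1.1741253e+00] [-1.02442584 -0.07564928 -1.4716173 ] 0.010872316667949413
[ 1.22543403 -0.02217695  1.76372283]
```

Emit:
servo_tool:
  targets:
    - [1, [0.7, -0.02, 0], [0, 0, 0]]
    - [1, [0.52, 0, 0.3], [0, 0, 0]]
    - [1, [0, 0, 0.7], [0, 0, 0]]
    - [1, [0, 0, 0.4], [0, 0, 0]]
    - [1, [0, 0, 0.16], [0, 0, 0]]
    - [1, [0, 0, 0], [0, 0, 0]]
    - [1, [0, 0, 0], [0, 0, 0]]

```text
clock: 10.3
eef_pos: [0.6146, 0.1094, 0.1509]
eef_rot: [3.141, 0.0, 1.175]
contact_force: [0.2, 0.1, -2.1]
width: 0.0108
```

```bash
cat >> h.py <<'E'
def look(tag,r=(180,290,270,380)):
    s=env.observe(); print(s["clock"],s["eef_pos"].round(4),s["eef_rot"].round(4),s["contact_force"].round(1),s["torque"].round(3),round(s["width"],4))
    p,d=optics.get_image("side"); cv2.imwrite(f"pics/{tag}.png",p)
    q=np.clip((p/255.)**0.6*255,0,255).astype(np.uint8)[r[0]:r[1],r[2]:r[3]]
    cv2.imwrite(f"pics/{tag}c.png",cv2.resize(q,None,fx=5.4,fy=5.4,interpolation=cv2.INTER_CUBIC))
    return p
E
python3 - <<'E'
from h import *
look("r1"); print(rel([.6143,.1088,.145]))
E
```

```text
10.3 [0.6146 0.1094 0.1509] [3.1407e+00 2.0000e-04 1.1746e+00] [ 0.2  0.1 -2.1] [ 0.013 -0.02  -0.063] 0.0108
[-0.0286724  -0.00661841  0.24445748]
```

View pics/r1c.png

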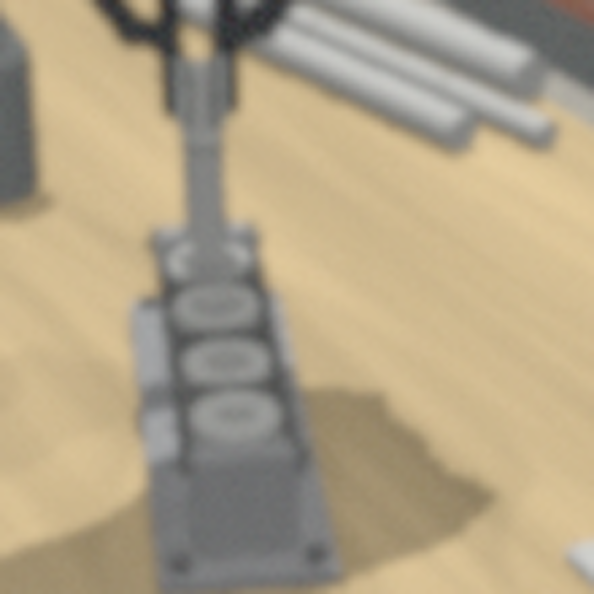

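The pin (crop 188–224) is centred in ring 1 (165–250). I'll lower it gently.

Emit:
servo_tool:
  targets:
    - [1, [-0.03, 0, 0.15], [0, 0, 0]]
    - [1, [0, 0, 0.15], [0, 0, 0]]
    - [1, [0, 0, 0.1], [0, 0, 0]]
    - [1, [0, 0, 0.06], [0, 0, 0]]
    - [1, [0, 0, 0.06], [0, 0, 0]]

```text
clock: 10.85
eef_pos: [0.6141, 0.1088, 0.1372]
eef_rot: [3.141, 0.001, 1.175]
contact_force: [0.4, 0.3, -1.9]
width: 0.0112
```

The foot is 4 mm below the ring top with no contact. I'll carry on down.

Emit:
servo_tool:
  targets:
    - [1, [0, 0, 0.15], [0, 0, 0]]
    - [1, [0, 0, 0.2], [0, 0, 0]]
    - [1, [0, 0, 0.25], [0, 0, 0]]
    - [1, [0, 0, 0.25], [0, 0, 0]]
    - [1, [0, 0, 0.2], [0, 0, 0]]
    - [1, [0, 0, 0.1], [0, 0, 0]]
    - [1, [0, 0, 0], [0, 0, 0]]
    - [1, [0, 0, 0], [0, 0, 0]]

```text
clock: 11.65
eef_pos: [0.6142, 0.1087, 0.1087]
eef_rot: [3.141, 0.0, 1.175]
contact_force: [0.1, -0.3, -0.6]
width: 0.0107
```

```bash
python3 - <<'E'
from h import *
look("r1b")
E
```

```text
11.65 [0.6142 0.1087 0.1087] [3.1410e+00 4.0000e-04 1.1748e+00] [ 0.1 -0.3 -0.6] [ 0.015 -0.031 -0.007] 0.0107
```

View pics/r1bc.png

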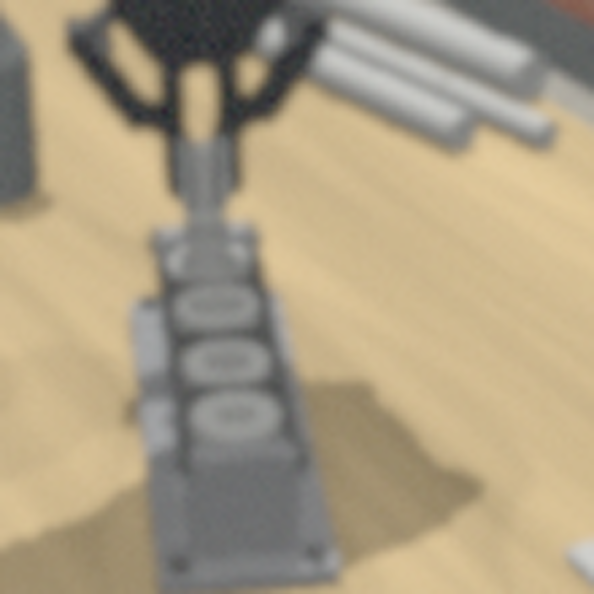

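The pin is right through ring 1, with the foot at z≈0.028. Next I'll lift it and go to ring 2.

Emit:
servo_tool:
  targets:
    - [1, [0, 0, -0.3], [0, 0, 0]]
    - [1, [0, 0, -0.5], [0, 0, 0]]
    - [1, [0, 0, -0.5], [0, 0, 0]]
    - [1, [0, 0, -0.5], [0, 0, 0]]
    - [1, [0, 0, -0.25], [0, 0, 0]]
    - [1, [0, 0, 0], [0, 0, 0]]
    - [1, [-0.6, 0, 0], [0, 0, 0]]
    - [1, [-0.7, 0, 0], [0, 0, 0]]
    - [1, [-0.4, 0, 0], [0, 0, 0]]
    - [1, [-0.16, 0.01, 0], [0, 0, 0]]
    - [1, [0, 0, 0.3], [0, 0, 0]]
    - [1, [0, 0, 0], [0, 0, 0]]

```text
clock: 12.9
eef_pos: [0.5961, 0.0657, 0.151]
eef_rot: [-3.141, 0.001, 1.175]
contact_force: [0.3, 0.8, -1.9]
width: 0.0108
```

```bash
python3 - <<'E'
from h import *
look("r2"); print(rel([.5965,.0658,.145]))
E
```

```text
12.9 [0.5961 0.0657 0.151 ] [-3.1407e+00  1.1000e-03  1.1745e+00] [ 0.3  0.8 -1.9] [-0.03   0.025  0.021] 0.0108
[0.00152632 0.01372934 0.25734618]
```

View pics/r2c.png

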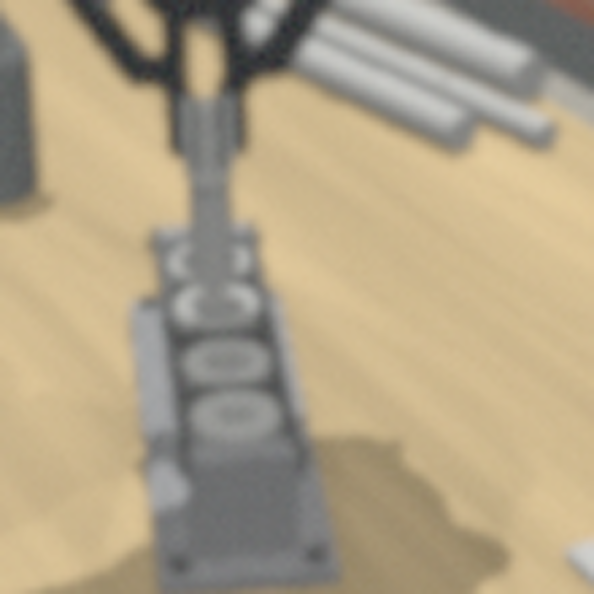

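Over ring 2 the pin looks centred to within about 2 mm, and the radial clearance is 3 mm. I'll lower it gently.

Emit:
servo_tool:
  targets:
    - [1, [0, 0.01, 0.15], [0, 0, 0]]
    - [1, [0, 0, 0.15], [0, 0, 0]]
    - [1, [0, 0, 0.1], [0, 0, 0]]
    - [1, [0, 0, 0.06], [0, 0, 0]]
    - [1, [0, 0, 0.06], [0, 0, 0]]
    - [1, [0, 0, 0], [0, 0, 0]]

```text
clock: 13.55
eef_pos: [0.5966, 0.0657, 0.1392]
eef_rot: [3.141, 0.001, 1.175]
contact_force: [-0.4, -0.6, -1.4]
width: 0.0107
```

Emit:
servo_tool:
  targets:
    - [1, [0, 0, 0.08], [0, 0, 0]]
    - [1, [0, 0, 0.08], [0, 0, 0]]
    - [1, [0, 0, 0], [0, 0, 0]]

```text
clock: 13.85
eef_pos: [0.5966, 0.0656, 0.135]
eef_rot: [3.142, 0.001, 1.175]
contact_force: [0.7, 0.4, -0.5]
width: 0.0113
```

Emit:
servo_tool:
  targets:
    - [1, [0, 0, 0.15], [0, 0, 0]]
    - [1, [0, 0, 0.2], [0, 0, 0]]
    - [1, [0, 0, 0.2], [0, 0, 0]]
    - [1, [0, 0, 0.2], [0, 0, 0]]
    - [1, [0, 0, 0.15], [0, 0, 0]]
    - [1, [0, 0, 0.1], [0, 0, 0]]
    - [1, [0, 0, 0], [0, 0, 0]]
    - [1, [0, 0, 0], [0, 0, 0]]

```text
clock: 14.65
eef_pos: [0.5967, 0.0656, 0.1105]
eef_rot: [3.141, 0.001, 1.175]
contact_force: [-0.8, -0.1, -1.8]
width: 0.0109
```

```bash
python3 - <<'E'
from h import *
look("r2b")
E
```

```text
14.65 [0.5967 0.0656 0.1105] [3.1411e+00 5.0000e-04 1.1748e+00] [-0.8 -0.1 -1.8] [0.    0.004 0.007] 0.0109
```

View pics/r2bc.png

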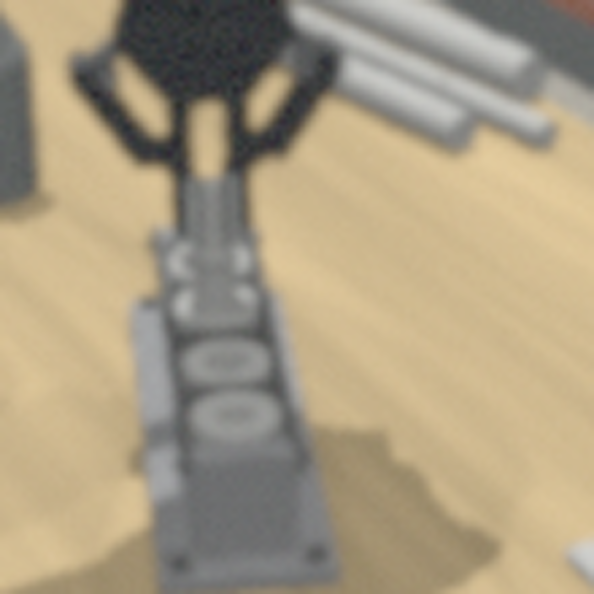

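The pin is through ring 2. I'll lift it and go to ring 3.

Emit:
servo_tool:
  targets:
    - [1, [0, 0, -0.3], [0, 0, 0]]
    - [1, [0, 0, -0.5], [0, 0, 0]]
    - [1, [0, 0, -0.5], [0, 0, 0]]
    - [1, [0, 0, -0.5], [0, 0, 0]]
    - [1, [0, 0, -0.2], [0, 0, 0]]
    - [1, [0, 0, 0], [0, 0, 0]]
    - [1, [-0.7, 0, 0], [0, 0, 0]]
    - [1, [-0.8, 0, 0], [0, 0, 0]]
    - [1, [-0.6, 0, 0], [0, 0, 0]]
    - [1, [-0.18, 0, 0], [0, 0, 0]]
    - [1, [0, 0, 0.4], [0, 0, 0]]
    - [1, [0, 0, 0], [0, 0, 0]]

```text
clock: 15.9
eef_pos: [0.5742, 0.0132, 0.1486]
eef_rot: [-3.14, 0.001, 1.175]
contact_force: [-0.3, -0.4, -2.1]
width: 0.0109
```

```bash
python3 - <<'E'
from h import *
p=look("r3"); print(rel([.5746,.0129,.141]))
s=env.observe(); t=s["eef_pos"].copy()
for z in (.07,.06): print(z,proj("side",[[t[0],t[1],z]]),proj("side",[[.5745,.0138,z]]))
E
```

```text
15.9 [0.5742 0.0132 0.1486] [-3.1401e+00  1.2000e-03  1.1746e+00] [-0.3 -0.4 -2.1] [0.037 0.05  0.026] 0.0109
[-0.01351219  0.01786601  0.32556932]
0.07 [[311.34661932 242.60974023]] [[311.33086664 242.52479644]]
0.06 [[311.48602347 246.14288319]] [[311.47028841 246.05711445]]
```

View pics/r3c.png

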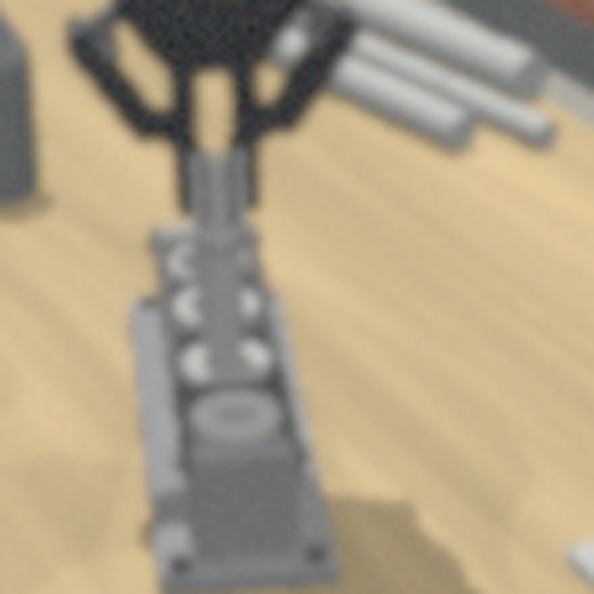

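```bash
python3 - <<'E'
from h import *
g=cv2.cvtColor(cv2.imread("pics/r3.png"),cv2.COLOR_BGR2GRAY); g0=cv2.cvtColor(cv2.imread("pics/side0.png"),cv2.COLOR_BGR2GRAY)
print("cols 300..324")
for r in range(228,250,2): print(r,g[r,300:325])
print("orig")
for r in range(244,250,2): print(r,g0[r,300:325])
E
```

```text
cols 300..324
228 [ 93 119 133 123  99  85  79  78  80  81  80  82  84  84  92  93  89  92
 122 153 167 171 171 170 171]
230 [ 84 102 116 122 115 103  90  80  80  82  84  87  85  80  75  74  71  79
 103 135 157 167 169 170 171]
232 [ 82  75  71  80  90  93  89  82  78  83  85  85  85  80  77  69  66  70
  86 113 137 153 158 163 166]
234 [ 76  74  88 115 132 132 113  92  83  85  84  85  84  88 104 122 122 103
  86  88 111 128 146 152 157]
236 [ 79  89 124 152 153 131 103  85  80  81  85  86  85  86 102 134 148 129
  95  90 108 126 140 146 151]
238 [ 83  85 106 129 142 141 122  97  82  82  85  86  85  82  88 101 104  89
  73  81  99 116 129 137 144]
240 [ 83  78  77  78  88  93  88  83  82  84  86  85  83  80  75  70  66  60
  58  66  87 106 122 133 140]
242 [ 94  81  67  55  54  55  63  74  80  83  84  86  84  82  78  78  77  68
  56  63  79  99 120 135 140]
244 [101  83  69  69  85 111 125 121 105  89  86  85  83  89 108 134 150 145
 126 100  86  92 109 124 133]
246 [102  80  81 102 131 155 158 142 110  88  84  85  86  88  94 112 139 156
 154 127  95  86 106 124 133]
248 [108  87  78  92 122 146 154 144 120  99  89  86  86  87  89  92 100 107
 104  87  63  60  83 111 126]
orig
244 [100  78  68  69  82 110 131 142 143 137 131 128 126 132 136 146 150 141
 121  97  80  86 105 119 127]
246 [ 96  79  80 102 134 160 165 146 121 100  90  89  88  91 103 123 148 165
 161 132  96  89 102 119 129]
248 [103  85  79  95 124 151 163 159 144 133 124 117 118 125 138 148 154 154
 138 108  81  74  91 111 122]
```

Before feeling for ring 3, where the radial clearance is only 0.5 mm, I'll check the held pin's axis against the TCP in the earlier mid-air picture. It has a plain wood background.

```bash
python3 - <<'E'
from h import *
g=cv2.cvtColor(cv2.imread("pics/s3.png"),cv2.COLOR_BGR2GRAY).astype(float)
t=np.array([0.55333,-0.30455,0.1451])
def edges(g,r,c,h=12,thr=None):
    row=g[r-1:r+2].mean(0); w=row[c-h:c+h+1]
    i=h; th=0.5*(w[h]+w[[0,-1]].mean()) if thr is None else thr
    l=i
    while l>0 and w[l]<th: l-=1
    L=l+(w[l]-th)/(w[l]-w[l+1])
    k=i
    while k<2*h and w[k]<th: k+=1
    R=k-(w[k]-th)/(w[k]-w[k-1])
    return c-h+L,c-h+R
for z in np.arange(.072,.122,.006):
    u,v=proj("side",[[t[0],t[1],z]])[0]
    L,R=edges(g,int(round(v)),int(round(u)))
    print(round(z,3),(u,v),round(L,2),round(R,2),"mid-u",round((L+R)/2-u,2),"w",round(R-L,2))
E
```

```text
0.072 (np.float64(377.2867955074656), np.float64(311.8220985809026)) 371.42 382.01 mid-u -0.57 w 10.6
0.078 (np.float64(377.3854555829537), np.float64(309.3033210299987)) 371.45 381.95 mid-u -0.68 w 10.5
0.084 (np.float64(377.484735825749), np.float64(306.76871069685075)) 371.45 382.2 mid-u -0.66 w 10.75
0.09 (np.float64(377.5846421017518), np.float64(304.2181178258705)) 371.54 382.56 mid-u -0.54 w 11.01
0.096 (np.float64(377.6851803510736), np.float64(301.6513907668629)) 371.54 382.43 mid-u -0.7 w 10.9
0.102 (np.float64(377.7863565892146), np.float64(299.0683759449702)) 371.89 382.3 mid-u -0.69 w 10.41
0.108 (np.float64(377.8881769082638), np.float64(296.4689178300407)) 371.86 382.67 mid-u -0.62 w 10.8
0.114 (np.float64(377.9906474781212), np.float64(293.8528589054113)) 371.46 386.11 mid-u 0.79 w 14.66
0.12 (np.float64(378.0937745477445), np.float64(291.22003963609035)) 371.3 384.42 mid-u -0.23 w 13.13
```

The pin is upright (constant offset, no tilt) and 20.7 mm wide, so it is the 21 mm one. The side camera puts its axis about 1.2 mm to the left of the TCP projection, and the two cameras' suggestions differ by about 1 mm. I'll shift +1 mm in tool y and feel down in small steps.

Emit:
servo_tool:
  targets:
    - [1, [-0.01, 0.04, 0.1], [0, 0, 0]]
    - [1, [0, 0, 0.1], [0, 0, 0]]
    - [1, [0, 0, 0.05], [0, 0, 0]]
    - [1, [0, 0, 0.03], [0, 0, 0]]
    - [1, [0, 0, 0.03], [0, 0, 0]]
    - [1, [0, 0, 0], [0, 0, 0]]

```text
clock: 16.55
eef_pos: [0.5755, 0.0125, 0.1426]
eef_rot: [3.141, 0.001, 1.175]
contact_force: [-0.2, -0.5, -1.5]
width: 0.0107
```

```bash
python3 - <<'E'
from h import *
s=env.observe(); print(s["eef_pos"],s["contact_force"],s["torque"],rel([.5746,.0129,.141]))
E
```

```text
[0.57553298 0.01249595 0.14260248] [-0.15569597 -0.4653359  -1.52191804] [ 0.00459134 -0.00872557  0.02773098] [ 0.00055903 -0.04069291  0.06408144]
```

Emit:
servo_tool:
  targets:
    - [1, [0, 0, 0.02], [0, 0, 0]]
    - [1, [0, 0, 0.03], [0, 0, 0]]
    - [1, [0, 0, 0.03], [0, 0, 0]]
    - [1, [0, 0, 0], [0, 0, 0]]

```text
clock: 16.95
eef_pos: [0.5755, 0.0124, 0.1405]
eef_rot: [3.141, 0.001, 1.175]
contact_force: [0.4, -0.5, -2.5]
width: 0.0112
```

Emit:
servo_tool:
  targets:
    - [1, [0, 0, 0.03], [0, 0, 0]]
    - [1, [0, 0, 0.03], [0, 0, 0]]
    - [1, [0, 0, 0], [0, 0, 0]]

```text
clock: 17.25
eef_pos: [0.5755, 0.0124, 0.139]
eef_rot: [3.141, 0.001, 1.175]
contact_force: [0.6, 0.7, -1.7]
width: 0.0106
```

Emit:
servo_tool:
  targets:
    - [1, [0, 0, 0.04], [0, 0, 0]]
    - [1, [0, 0, 0.04], [0, 0, 0]]
    - [1, [0, 0, 0], [0, 0, 0]]

```text
clock: 17.55
eef_pos: [0.5754, 0.0125, 0.1369]
eef_rot: [3.141, 0.001, 1.175]
contact_force: [0.3, -0.6, -1.9]
width: 0.0104
```

Emit:
servo_tool:
  targets:
    - [1, [0, 0, 0.05], [0, 0, 0]]
    - [1, [0, 0, 0.06], [0, 0, 0]]
    - [1, [0, 0, 0.06], [0, 0, 0]]
    - [1, [0, 0, 0], [0, 0, 0]]

```text
clock: 17.95
eef_pos: [0.5754, 0.0125, 0.1326]
eef_rot: [-3.142, 0.001, 1.175]
contact_force: [0.2, 0.1, -1.5]
width: 0.0107
```

```bash
python3 - <<'E'
from h import *
look("r3b")
E
```

```text
17.95 [0.5754 0.0125 0.1326] [-3.1416e+00  7.0000e-04  1.1748e+00] [ 0.2  0.1 -1.5] [ 0.02  -0.043 -0.014] 0.0107
```

View pics/r3bc.png

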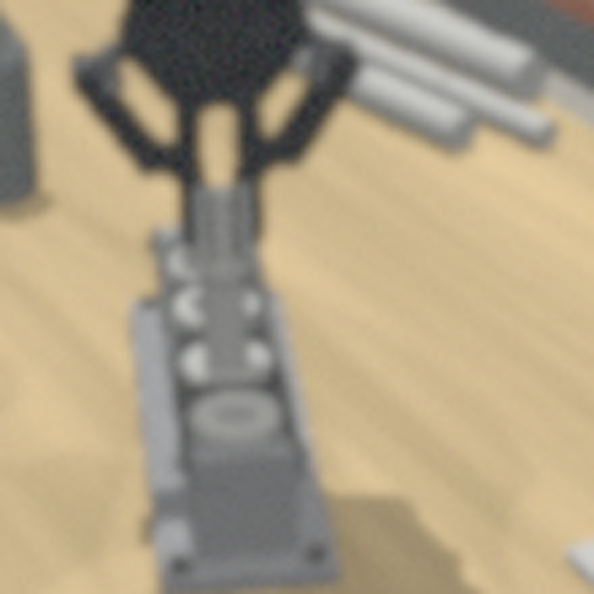

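The pin is inside ring 3 and forces are at baseline. I'll keep going.

Emit:
servo_tool:
  targets:
    - [1, [0, 0, 0.08], [0, 0, 0]]
    - [1, [0, 0, 0.1], [0, 0, 0]]
    - [1, [0, 0, 0.1], [0, 0, 0]]
    - [1, [0, 0, 0.1], [0, 0, 0]]
    - [1, [0, 0, 0], [0, 0, 0]]

```text
clock: 18.5
eef_pos: [0.5753, 0.0124, 0.1228]
eef_rot: [-3.141, 0.001, 1.175]
contact_force: [0.8, -0.2, -2.8]
width: 0.0107
```

Emit:
servo_tool:
  targets:
    - [1, [0, 0, 0.1], [0, 0, 0]]
    - [1, [0, 0, 0.12], [0, 0, 0]]
    - [1, [0, 0, 0.12], [0, 0, 0]]
    - [1, [0, 0, 0.1], [0, 0, 0]]
    - [1, [0, 0, 0], [0, 0, 0]]

```text
clock: 19.0
eef_pos: [0.5753, 0.0124, 0.1119]
eef_rot: [-3.141, 0.001, 1.175]
contact_force: [-0.7, -0.3, -1.9]
width: 0.0107
```

```bash
python3 - <<'E'
from h import *
look("r3d")
E
```

```text
19.0 [0.5753 0.0124 0.1119] [-3.1414e+00  9.0000e-04  1.1748e+00] [-0.7 -0.3 -1.9] [-0.004 -0.001  0.02 ] 0.0107
```

View pics/r3dc.png

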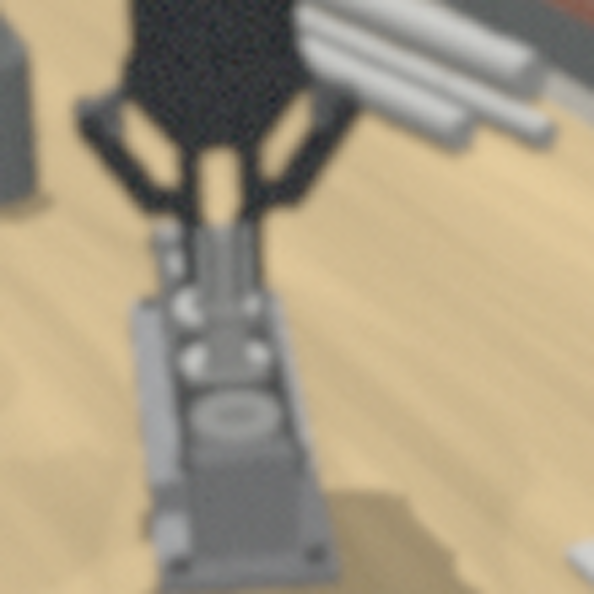

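The pin is through ring 3, with the foot at about 0.031. Next is ring 4.

Emit:
servo_tool:
  targets:
    - [1, [0, 0, -0.2], [0, 0, 0]]
    - [1, [0, 0, -0.4], [0, 0, 0]]
    - [1, [0, 0, -0.5], [0, 0, 0]]
    - [1, [0, 0, -0.5], [0, 0, 0]]
    - [1, [0, 0, -0.32], [0, 0, 0]]
    - [1, [0, 0, 0], [0, 0, 0]]
    - [1, [-0.6, 0, 0], [0, 0, 0]]
    - [1, [-0.7, 0, 0], [0, 0, 0]]
    - [1, [-0.45, 0, 0], [0, 0, 0]]
    - [1, [-0.2, 0, 0], [0, 0, 0]]
    - [1, [0, 0, 0.4], [0, 0, 0]]
    - [1, [0, 0, 0], [0, 0, 0]]

```text
clock: 20.25
eef_pos: [0.5561, -0.0326, 0.1487]
eef_rot: [-3.14, 0.001, 1.174]
contact_force: [-0.7, -0.3, -2.2]
width: 0.0108
```

```bash
python3 - <<'E'
from h import *
look("r4"); print(rel([.5564,-.0326,.141]))
E
```

```text
20.25 [ 0.5561 -0.0326  0.1487] [-3.1400e+00  1.0000e-03  1.1743e+00] [-0.7 -0.3 -2.2] [-0.021  0.038 -0.027] 0.0108
[-0.00667936  0.008599    0.32924851]
```

View pics/r4c.png

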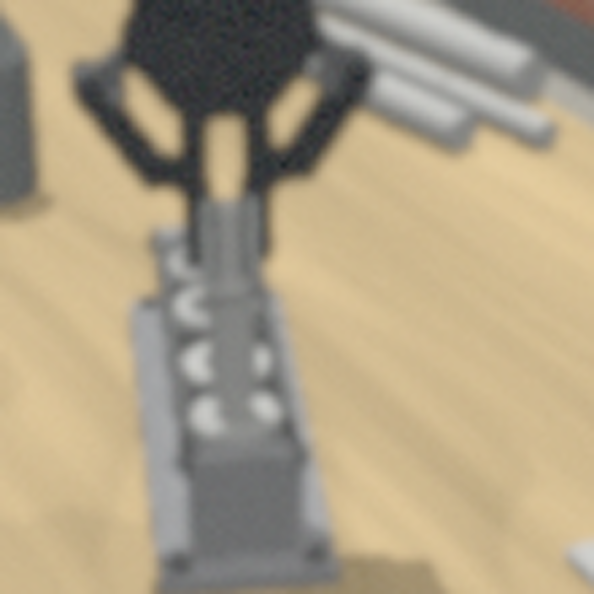

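Emit:
servo_tool:
  targets:
    - [1, [0, 0, 0.08], [0, 0, 0]]
    - [1, [0, 0, 0.08], [0, 0, 0]]
    - [1, [0, 0, 0.05], [0, 0, 0]]
    - [1, [0, 0, 0.02], [0, 0, 0]]
    - [1, [0, 0, 0.02], [0, 0, 0]]
    - [1, [0, 0, 0], [0, 0, 0]]

```text
clock: 20.9
eef_pos: [0.5568, -0.0325, 0.1442]
eef_rot: [3.141, 0.001, 1.175]
contact_force: [0.2, 0.4, -1.9]
width: 0.0108
```

Emit:
servo_tool:
  targets:
    - [1, [0, 0, 0.02], [0, 0, 0]]
    - [1, [0, 0, 0.02], [0, 0, 0]]
    - [1, [0, 0, 0], [0, 0, 0]]

```text
clock: 21.2
eef_pos: [0.5567, -0.0325, 0.1431]
eef_rot: [3.141, 0.001, 1.175]
contact_force: [0.7, -0.2, -2.0]
width: 0.011
```

Emit:
servo_tool:
  targets:
    - [1, [0, 0, 0.02], [0, 0, 0]]
    - [1, [0, 0, 0.02], [0, 0, 0]]
    - [1, [0, 0, 0.02], [0, 0, 0]]
    - [1, [0, 0, 0], [0, 0, 0]]

```text
clock: 21.6
eef_pos: [0.5567, -0.0325, 0.1415]
eef_rot: [3.141, 0.001, 1.175]
contact_force: [-0.1, 1.1, -2.0]
width: 0.011
```

Emit:
servo_tool:
  targets:
    - [1, [0, 0, 0.02], [0, 0, 0]]
    - [1, [0, 0, 0], [0, 0, 0]]

```text
clock: 21.8
eef_pos: [0.5567, -0.0325, 0.1411]
eef_rot: [3.141, 0.001, 1.175]
contact_force: [-0.0, -0.5, -1.8]
width: 0.0107
```

Emit:
servo_tool:
  targets:
    - [1, [0, 0, 0.02], [0, 0, 0]]
    - [1, [0, 0, 0], [0, 0, 0]]

```text
clock: 22.0
eef_pos: [0.5568, -0.0325, 0.141]
eef_rot: [3.141, 0.0, 1.175]
contact_force: [-2.0, -0.3, 1.1]
width: 0.011
```

Emit:
servo_tool:
  targets:
    - [1, [0, 0, 0.02], [0, 0, 0]]
    - [1, [0, 0, 0], [0, 0, 0]]

```text
clock: 22.2
eef_pos: [0.5569, -0.0325, 0.1409]
eef_rot: [3.14, 0.0, 1.175]
contact_force: [-2.1, 0.2, 5.3]
width: 0.0109
```

Ring 4 stops it: the force went from -2 to +5.3 N (about 7 N) with the foot level with the ring top and no further descent. I'll lift and go back to ring 3.

Emit:
servo_tool:
  targets:
    - [1, [0, 0, -0.2], [0, 0, 0]]
    - [1, [0, 0, -0.3], [0, 0, 0]]
    - [1, [0, 0, -0.3], [0, 0, 0]]
    - [1, [0, 0, 0], [0, 0, 0]]
    - [1, [0.6, 0, 0], [0, 0, 0]]
    - [1, [0.7, 0, 0], [0, 0, 0]]
    - [1, [0.45, 0, 0], [0, 0, 0]]
    - [1, [0.2, 0, 0], [0, 0, 0]]
    - [1, [0, 0, 0.3], [0, 0, 0]]
    - [1, [0, 0, 0], [0, 0, 0]]
    - [1, [0, 0, 0], [0, 0, 0]]

```text
clock: 23.3
eef_pos: [0.5752, 0.0122, 0.1522]
eef_rot: [-3.141, 0.001, 1.175]
contact_force: [0.8, -0.7, -2.2]
width: 0.0109
```

```bash
python3 - <<'E'
from h import *
look("r3e"); print(rel([.5754,.0124,.141]))
E
```

```text
23.3 [0.5752 0.0122 0.1522] [-3.1412e+00  1.1000e-03  1.1745e+00] [ 0.8 -0.7 -2.2] [-0.038  0.033  0.004] 0.0109
[ 1.40591489e-02 -4.42695214e-04  4.58688749e-01]
```

View pics/r3ec.png

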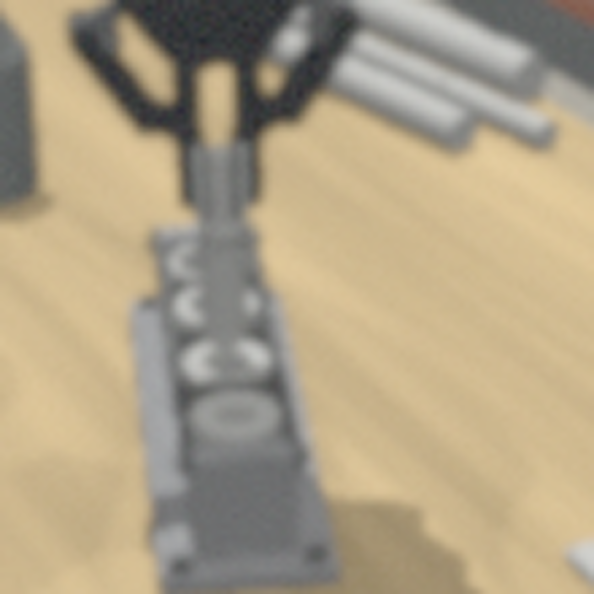

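The pin is back over ring 3, at the same spot as before. I'll lower it gently.

Emit:
servo_tool:
  targets:
    - [1, [0.01, 0, 0.15], [0, 0, 0]]
    - [1, [0, 0, 0.12], [0, 0, 0]]
    - [1, [0, 0, 0.06], [0, 0, 0]]
    - [1, [0, 0, 0.04], [0, 0, 0]]
    - [1, [0, 0, 0.04], [0, 0, 0]]
    - [1, [0, 0, 0.04], [0, 0, 0]]
    - [1, [0, 0, 0], [0, 0, 0]]

```text
clock: 24.05
eef_pos: [0.5756, 0.0127, 0.1413]
eef_rot: [3.141, 0.001, 1.175]
contact_force: [-0.6, -0.0, -2.2]
width: 0.0107
```

Emit:
servo_tool:
  targets:
    - [1, [0, 0, 0.04], [0, 0, 0]]
    - [1, [0, 0, 0.04], [0, 0, 0]]
    - [1, [0, 0, 0.04], [0, 0, 0]]
    - [1, [0, 0, 0], [0, 0, 0]]

```text
clock: 24.45
eef_pos: [0.5756, 0.0127, 0.1382]
eef_rot: [3.141, 0.001, 1.175]
contact_force: [-0.1, -0.2, -2.3]
width: 0.0104
```

Emit:
servo_tool:
  targets:
    - [1, [0, 0, 0.06], [0, 0, 0]]
    - [1, [0, 0, 0.08], [0, 0, 0]]
    - [1, [0, 0, 0.1], [0, 0, 0]]
    - [1, [0, 0, 0.12], [0, 0, 0]]
    - [1, [0, 0, 0.12], [0, 0, 0]]
    - [1, [0, 0, 0], [0, 0, 0]]

```text
clock: 25.05
eef_pos: [0.5753, 0.0126, 0.1257]
eef_rot: [-3.141, 0.001, 1.175]
contact_force: [-0.7, -1.0, -2.2]
width: 0.0106
```

Emit:
servo_tool:
  targets:
    - [1, [0, 0, 0.15], [0, 0, 0]]
    - [1, [0, 0, 0.2], [0, 0, 0]]
    - [1, [0, 0, 0.2], [0, 0, 0]]
    - [1, [0, 0, 0.2], [0, 0, 0]]
    - [1, [0, 0, 0.2], [0, 0, 0]]
    - [1, [0, 0, 0.15], [0, 0, 0]]
    - [1, [0, 0, 0], [0, 0, 0]]
    - [1, [0, 0, 0], [0, 0, 0]]

```text
clock: 25.85
eef_pos: [0.5756, 0.0127, 0.0989]
eef_rot: [3.141, 0.001, 1.175]
contact_force: [-0.3, -0.4, -1.9]
width: 0.0108
```

Emit:
servo_tool:
  targets:
    - [1, [0, 0, 0.08], [0, 0, 0]]
    - [1, [0, 0, 0.08], [0, 0, 0]]
    - [1, [0, 0, 0.04], [0, 0, 0]]
    - [1, [0, 0, 0], [0, 0, 0]]

```text
clock: 26.25
eef_pos: [0.5755, 0.0127, 0.0937]
eef_rot: [3.141, 0.001, 1.175]
contact_force: [1.0, -0.3, -1.7]
width: 0.0111
```

Emit:
servo_tool:
  targets:
    - [1, [0, 0, 0.02], [0, 0, 0]]
    - [1, [0, 0, 0.02], [0, 0, 0]]
    - [1, [0, 0, 0.02], [0, 0, 0]]
    - [1, [0, 0, 0], [0, 0, 0]]

```text
clock: 26.65
eef_pos: [0.5756, 0.0126, 0.0923]
eef_rot: [3.141, 0.001, 1.175]
contact_force: [-1.2, 0.3, -2.7]
width: 0.0106
```

Emit:
servo_tool:
  targets:
    - [1, [0, 0, 0.02], [0, 0, 0]]
    - [1, [0, 0, 0.02], [0, 0, 0]]
    - [1, [0, 0, 0], [0, 0, 0]]

```text
clock: 26.95
eef_pos: [0.5756, 0.0127, 0.0913]
eef_rot: [3.141, 0.001, 1.175]
contact_force: [0.2, -0.2, -2.4]
width: 0.0108
```

Emit:
servo_tool:
  targets:
    - [1, [0, 0, 0.02], [0, 0, 0]]
    - [1, [0, 0, 0], [0, 0, 0]]

```text
clock: 27.15
eef_pos: [0.5757, 0.0126, 0.091]
eef_rot: [3.141, 0.001, 1.175]
contact_force: [-0.2, 0.2, 0.1]
width: 0.0105
```

Emit:
servo_tool:
  targets:
    - [1, [0, 0, 0.015], [0, 0, 0]]
    - [1, [0, 0, 0], [0, 0, 0]]

```text
clock: 27.35
eef_pos: [0.5757, 0.0127, 0.091]
eef_rot: [3.141, 0.0, 1.175]
contact_force: [-1.2, -0.4, 3.8]
width: 0.011
```

```bash
python3 - <<'E'
from h import *
look("p1")
E
```

```text
27.35 [0.5757 0.0127 0.091 ] [3.1407e+00 3.0000e-04 1.1749e+00] [-1.2 -0.4  3.8] [ 0.112  0.407 -0.007] 0.011
```

View pics/p1c.png

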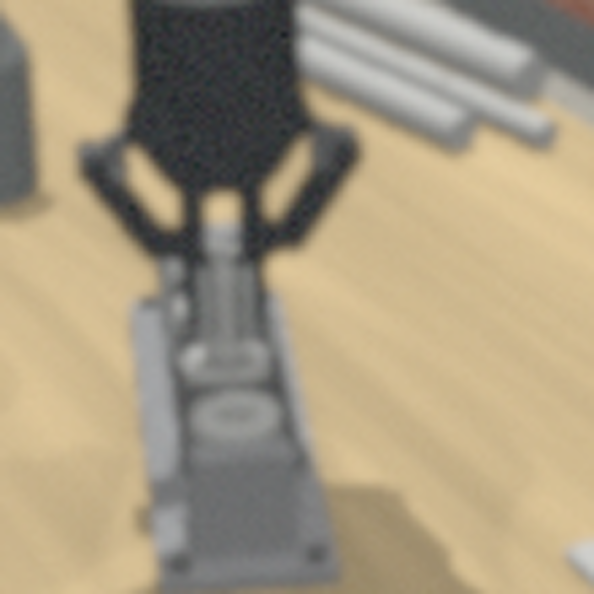

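The pin is standing on the base plate (TCP 0.091, so foot 0.010, with about +4 N). I'll open, then rise straight up.

Emit:
servo_tool:
  targets:
    - [0.7, [0, 0, 0], [0, 0, 0]]
    - [0.5, [0, 0, 0], [0, 0, 0]]
    - [0, [0, 0, 0], [0, 0, 0]]
    - [0, [0, 0, 0], [0, 0, 0]]
    - [0, [0, 0, 0], [0, 0, 0]]
    - [0, [0, 0, 0], [0, 0, 0]]
    - [0, [0, 0, 0], [0, 0, 0]]
    - [0, [0, 0, 0], [0, 0, 0]]
    - [0, [0, 0, 0], [0, 0, 0]]
    - [0, [0, 0, 0], [0, 0, 0]]

```text
clock: 28.4
eef_pos: [0.5756, 0.0127, 0.0905]
eef_rot: [3.141, 0.001, 1.175]
contact_force: [0.3, -0.5, 0.4]
width: 0.0853
```

```bash
python3 - <<'E'
from h import *
look("p2")
E
```

```text
28.4 [0.5756 0.0127 0.0905] [3.1412e+00 6.0000e-04 1.1748e+00] [ 0.3 -0.5  0.4] [-0.001 -0.002 -0.04 ] 0.0853
```

View pics/p2c.png

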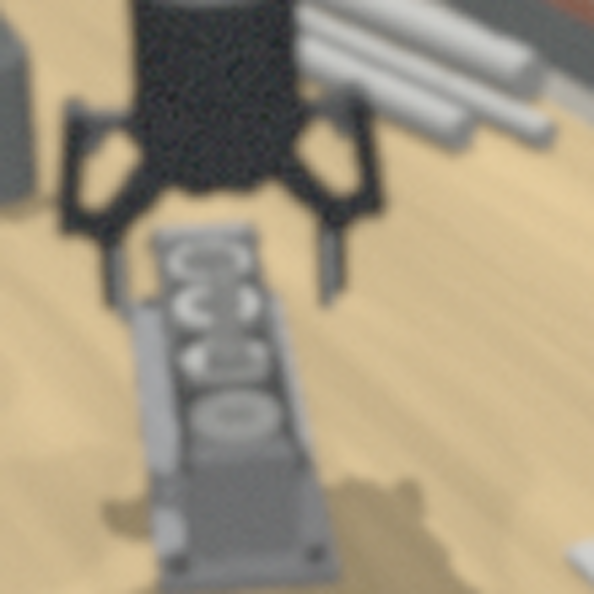

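The gripper is open and the pin stands free. I'll rise clear, then back off sideways so the top camera can see.

Emit:
servo_tool:
  targets:
    - [0, [0, 0, -0.4], [0, 0, 0]]
    - [0, [0, 0, -0.8], [0, 0, 0]]
    - [0, [0, 0, -1], [0, 0, 0]]
    - [0, [0, 0, -1], [0, 0, 0]]
    - [0, [0, 0, -1], [0, 0, 0]]
    - [0, [0, 0, -1], [0, 0, 0]]
    - [0, [0, 0, -1], [0, 0, 0]]
    - [0, [0, -1, 0], [0, 0, 0]]
    - [0, [0, -1, 0], [0, 0, 0]]
    - [0, [0, -1, 0], [0, 0, 0]]
    - [0, [0, -1, 0], [0, 0, 0]]
    - [0, [0, -1, 0], [0, 0, 0]]

```text
clock: 29.65
eef_pos: [0.4593, 0.0612, 0.2463]
eef_rot: [3.14, 0.0, 1.175]
contact_force: [0.3, 0.3, 0.6]
width: 0.0853
```

```bash
python3 - <<'E'
from h import *
look("p3",(200,300,260,380))
p,d=optics.get_image("top"); cv2.imwrite("pics/p3t.png",p)
E
```

```text
29.65 [0.4593 0.0612 0.2463] [3.1404e+00 1.0000e-04 1.1747e+00] [0.3 0.3 0.6] [-0.009 -0.004  0.041] 0.0853
```

View pics/p3c.png

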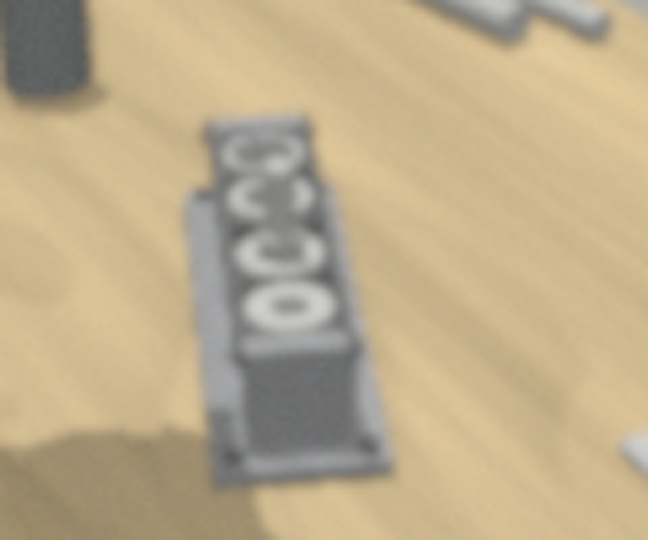

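View pics/p3t.png

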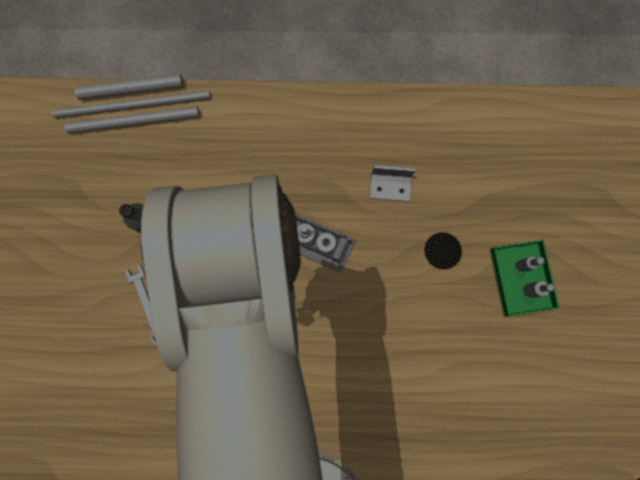

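View pics/p3.png

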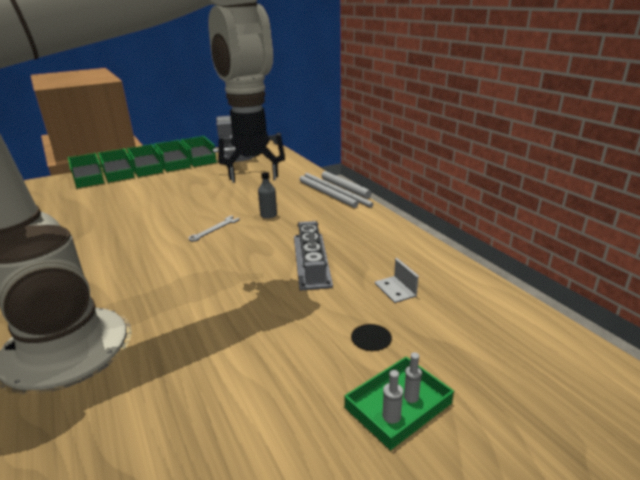

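The pin stands in ring 3, seen at (305,232) from the top and over the ring at (282,245) in the side crop. The tray pins and everything else in view are where they were, and the arm is clear.

```bash
python3 - <<'E'
from workcell import env
print(env.sign_off())
E
```

```text
the job is handed in; nothing more can be done
None
```

The pin on the pad is the 21 mm one: it went through rings 1, 2 and 3, and ring 4 (17 mm) stopped it. It now stands on the base plate in ring 3, and I handed the job in at about 30 s.

- **Passing rings:** in rings 1–3 the foot came out about 17–20 mm below each ring, with no contact force above noise.
- **Ring 4:** it stopped the pin with the foot level with the ring's top, at about 7 N.
- **Placing:** I lowered the pin through ring 3 until it touched the plate (foot at about 10 mm, about 6 N of contact). I then opened the gripper and rose straight up.

The final pictures show the pin upright in ring 3, the tray pins and the bracket unmoved, and the gripper empty and clear. The arm hid part of the rack, the bottle and the wrench from the top camera, but the side view shows all three in place.

Two readings disagreed:
- **Width:** the gripper read about 10.8 mm on the 14 mm shank, but the pin held firmly throughout.
- **Cameras:** the two views differed by about 1 mm across the row. I shifted 1 mm across the row toward the side view's reading before feeling for ring 3, and the pin entered without touching.

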